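# Back off the ratchet stop in the chute's landing tray

### The arm

A 6-joint arm with a two-finger parallel gripper is mounted at the origin on the work surface. World frame = base frame: x ahead of the robot, y to its left, z up, the work surface at z = 0. Lengths are in m, angles in rad, forces in N, time in s.
With the tool pointing down it reaches from about 0.375 to 0.9 m from the base axis. Payload 3.1 kg.
Tool frame: the origin (TCP) lies midway between the tips of the shut fingers; the grasp point (between the pads) lies 19 mm behind it; z points along the fingers, y is the line along which they close (so a half turn about z gives the same grasp; the last joint's range is limited). The gripper opens to 85 mm and grips with 20 to 120 N. Pads are 22 mm wide; open, the fingers measure 114 mm over their backs; the gripper's body (76 mm by 85 mm) begins 54 mm behind the grasp point. The pads swing forward as they close: fully open they stand 13 mm farther back than shut.
Start: joints at [-1.417, 0.527, 1.433, -0, 1.181, -0.178], TCP at [0.204, -0.591, 0.197] pointing down, gripper open.
Joint ranges: [-3.08, 3.08], [-0.75, 2.2], [0.22, 2.44], [-1.43, 4.57], [0, 2.65], [-2.85, 2.85]. Speed limits (rad/s): [2.79, 2.79, 3.14, 3.14, 3.14, 3.14].

### API

Orientations are given as a unit quaternion [x, y, z, w].
In Python, from station import manip gives the robot as it stands. The module is installed in compiled form; this text tells all that it offers.
- The arm moves only by the tool apply_moves, never from a script. Its arguments are lists of equal length, an entry for each row: "claw": the gripper's target within -1 to 1 (fully open at 1, half-way at 0, shut at -1); "travel": the shift along the tool's x, y, z scaled (see below), a list of three; "turn": the turn, a rotation vector about the tool's x, y, z scaled (see below), a list of three. In form: {"claw": [claw, ...], "travel": [[dx, dy, dz], ...], "turn": [[rx, ry, rz], ...]}. A call has 1 to 5 rows; each row is the pose to reach, as a shift and turn from the pose commanded when the call began, along the tool's axes at that moment, turning the shorter way round; what a row does not reach only later rows make up. The controller multiplies each number of a shift by 800 mm and each number of a turn by 180 degrees. A row lasts 1/12 s, in which the tool goes at most 41.7 mm and 7.16 degrees, less where a joint would pass 70% of its speed; a pose out of reach is approached as far as the arm can. A call with a number of a shift or a turn outside -1 to 1 is refused whole. A call with a gripper value outside its range is refused whole. The fingers move at their own pace and stop on an object; "newtons" is the grip in N (left out, the last holds). Time passes only in rows, so rows that repeat a pose let the fingers close. It gives the time, the measured TCP pose, the force, the opening and the grip force at its end, in the units of the state.
- manip.sense(): the state, without advancing time (a new reading comes with each control period).
- manip.snapshot(name): name is "side" or "top"; returns a dict with "pixels" (420x560x3 uint8, red, green, blue), "depth" (420x560 float32, m along the optical axis (not along the pixel's ray), 0 where there is no reading), "intrinsics" (3x3 intrinsics, pixels), "R" (3x3) and "t" (3): a world point X has camera coordinates R X + t. Camera axes: x right, y down, z forward; pixel columns grow to the right and rows downward; lengths in m; the calibration is good to about 2 mm. A picture is of the moment at which its call begins.
- manip.sign_off(): hands the job in; it is judged then, once.
The state is a dict: "t": time; "q": joint angles; "qd": joint speeds; "tau": joint torques, N m; "tcp_pos": TCP position; "tool_rot": TCP orientation; "force": force on the tool from outside, world axes, zero at the start; "ft_torque": the same for the moment, N m; "finger_gap": opening from 0.0 (shut) to 1.0 (fully open); "gripper_force": force on a finger pad.
Only numpy, scipy, OpenCV 4.12 (cv2) and the standard library are available. Lean on these libraries where they do the work, as an engineer would, in place of code of your own. Each camera call takes 0.05 s, during which the arm holds its last target. There are 200 camera calls.

### The job

The ratchet stop across the landing tray is set too close to the chute for the next batch of stones. With a fingertip, press its orange release pad down and, keeping it pressed, push the stop back along its toothed bar, away from the chute, until it is fully home against the red end block; then let go and come clear. Nothing is to be picked up: leave the nodule, agate, jar, lid, tin and brush where they are.

Things in the scene. Friction and masses are not known exactly. Their poses are not given: they have to be found in the camera images.
- station: Fixed unit: shelf, chute, grey tray (walls 35 mm high) and a steel bar, top at 61 mm, on the robot's side. Origin on its underside (18 mm above the table), z up; it moves and turns between starts. y runs along the bar: +y is the way to push, from the chute to the red end block. Bar line at x = -55 mm, tray middle x = +45. The chute's low end is at y = -158 mm; it rises to a 206 mm high shelf.
- pad_top (a point): Middle of the top of the orange release pad, 46 mm across x 44 mm along the bar, level; it rides on the stop over the bar's line, 90 mm above the station's origin when up. On its +y side a black push wall, 54 mm wide, stands on the stop: near face 26 mm from this point, top 25 mm above the pad. The other sides are open. A finger pressing the pad can push against this wall.
- release (a joint): How far the pad is pressed, m: 0 up, 0.008 fully down. Spring return, 2 N at first, 5 N fully down. Its pawl under the bar locks the stop against +y; it clears the teeth (4.5 mm deep, every 12 mm) with the pad 5 mm or more down and catches again when the pad comes up. At rest the pad may stand up to 4 mm down, where the pawl sits on a tooth.
- stop (a joint): Place of the stop along the bar, m, growing in station +y: starts at 0.03 to 0.10; 0.200 is fully home (push wall against the red end block, a hard stop). With the pad held down it slides with about 2 N friction, and it stays where left. Its aluminium plate, 6 mm thick, crosses the tray 28 mm to the -y side of pad_top, top 71 mm above the station's origin.
- end_block (a point): Middle of the red end block's face that the stop meets, on the bar's line, 55 mm above the station's origin. The block is 36 mm wide, 68 mm high and 25 mm thick.
- nodule: Loose green banded malachite nodule, about 46 mm wide and 38 mm high, flat underneath, lying in the tray between chute and stop; origin at the middle of its underside. To be left alone.
- agate: Loose orange-brown banded agate, about 37 mm wide and 30 mm high, on the board; origin at the middle of its underside. To be left alone.
- jar: Loose frosted glass jar, open, 72 mm wide and 85 mm high; origin at the middle of its underside. To be left alone.
- lid: Loose black rubber lid, 76 mm wide and 16 mm thick, lying flat; origin at the middle of its underside. To be left alone.
- grit_tin: Loose blue tin of grit with a paper label, 66 mm wide and 110 mm high; origin at the middle of its underside. To be left alone.
- brush: Loose hand brush lying on the board, along its own x axis; origin under it. To be left alone.

How it is judged:
On the way, in this order (a step that is already met when the one before it is completed fails the run):
1. the fingers press the release pad well down, with the stop still short of home (value of joint release above 0.004 m and contact force between the fingers and anything else above 1 N and value of joint stop below 0.15 m), for 0.1 s.
2. the stop is pushed home against the red end block (value of joint stop above 0.194 m), for 0.1 s.
At the end, for the whole second after the job is handed in: The stop rests within 7 mm of fully home against the red end block, its release pad let up (less than 5 mm down), and the loose things are where they were (within 12 mm, brush 20 mm) (value of joint stop above 0.193 m and velocity of joint stop between -0.005 and 0.005 m/s and value of joint release below 0.005 m and distance of each of nodule, agate, jar, lid, grit_tin from where it was at the start of the episode below 0.012 m and distance of brush from where it was at the start of the episode below 0.02 m); the robot touches nothing.
It fails at once if the nodule is lifted, carried or knocked more than 15 mm (distance of nodule from where it was at the start of the episode above 0.015 m).
It fails at once if the agate, jar, lid, tin or brush is lifted, carried or knocked away (15 mm, brush 25 mm) (distance of any of agate, jar, lid, grit_tin from where it was at the start of the episode above 0.015 m or distance of brush from where it was at the start of the episode above 0.025 m).
It also fails if it takes over 38 s, if anything falls off the work surface, if the arm or the gripper's body presses on something with over 40 N, if the wrist force passes 120 N, or if a joint passes its speed limit or range.

## Working session

There is one attempt and no reset: what is moved stays moved. The work goes in short steps, Python scripts to look and compute and a tool call to move; the robot and the scene stay as the last step left them, time stands still between calls to the robot, and variables do not carry over. Pictures are saved under pics/ and viewed, at most 10 in all, crops included, and the job is handed in when it is done.

Besides the shell and the picture viewer there is one more tool, called after "Emit:" as a command line: name --argument value ..., lists and objects as JSON in quotes. apply_moves: Moves the arm, as the interface text tells. Shifts and turns lie within -1 to 1; 1 stands for 800 mm of shift or 180 degrees of turn. Its arguments: {"type":"object","properties":{"claw":{"type":"array","items":{"type":"number"}},"travel":{"type":"array","items":{"type":"array","items":{"type":"number"}}},"turn":{"type":"array","items":{"type":"array","items":{"type":"number"}}},"newtons":{"type":"number"}},"required":["claw","travel","turn"]}

```bash
mkdir -p pics; cat > h.py <<'E'
import numpy as np, cv2
from station import manip
def snap(n):
    s=manip.snapshot(n); return s
def cloud(s):
    d=s['depth']; K=np.array(s['intrinsics']); v,u=np.mgrid[:d.shape[0],:d.shape[1]]
    c=np.stack([(u-K[0,2])/K[0,0]*d,(v-K[1,2])/K[1,1]*d,d],-1)
    return (c-np.array(s['t']))@np.array(s['R'])   # R^T (c-t)
E
python3 - <<'E'
from h import *
for n in('top','side'):
    s=snap(n); np.savez(n+'.npz',**s); cv2.imwrite(f'pics/{n}0.png',s['pixels'][...,::-1])
    print(n, -np.array(s['R']).T@s['t'])
print(manip.sense())
E
```

```text
top [0.40752244 0.01281435 1.35696256]
side [-0.11487527  0.66049946  0.83301615]
{'t': 0.1, 'q': array([-1.41650364e+00,  5.28380042e-01,  1.43377071e+00, -1.56054278e-05,
        1.18138123e+00, -1.78486457e-01]), 'qd': array([ 0.00060422, -0.00086964, -0.00227911, -0.00033775, -0.00158216,
        0.00030494]), 'tau': array([ 1.69179493e-04, -4.43304133e+01, -1.78586286e+01, -3.19788378e-04,
        3.85724838e-03,  9.36288274e-06]), 'tcp_pos': array([ 0.20409113, -0.58999657,  0.19652842]), 'tool_rot': array([ 9.86188207e-01,  1.65625724e-01,  4.51448748e-06, -9.69679689e-04]), 'force': array([-0.408083  , -0.3999538 ,  0.58945132]), 'ft_torque': array([-0.02255637,  0.0048714 ,  0.00529208]), 'gripper_force': 0.0, 'finger_gap': 1.0034205699957246}
```

View pics/top0.png

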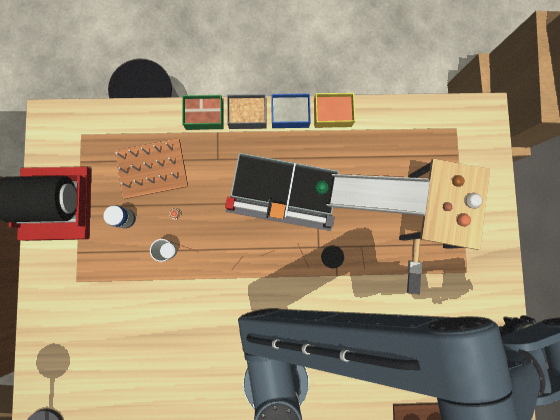

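View pics/side0.png

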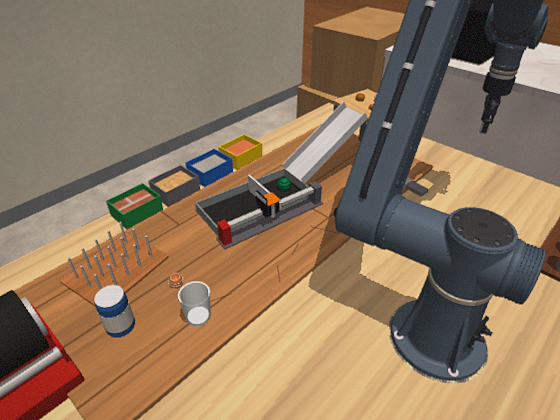

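The top view shows the orange pad at (277,211), the red end block at (230,203) and the nodule at (321,187). The side view confirms this, with the pad at (271,199) and the block at (225,231). Next I'll measure them in world coordinates.

```bash
python3 - <<'E'
from h import *
for n,(r0,r1,c0,c1) in {'top':(190,230,215,340),'side':(180,250,200,330)}.items():
    s=np.load(n+'.npz'); P=cloud(s); hsv=cv2.cvtColor(s['pixels'],cv2.COLOR_RGB2HSV)
    W=np.zeros(hsv.shape[:2],bool); W[r0:r1,c0:c1]=1
    H,S,V=[hsv[...,i].astype(int) for i in range(3)]
    for name,m in {'orange':(H>9)&(H<20)&(S>200)&(V>150),'red':((H<5)|(H>174))&(S>170)&(V>100)}.items():
        m=m&W&(s['depth']>0); m&=P[...,2]>.04; p=P[m]
        if not len(p): continue
        zt=np.percentile(p[:,2],90); q=p[abs(p[:,2]-zt)<.004]; v,u=np.where(m)
        r=cv2.minAreaRect((q[:,:2]*1000).astype(np.float32))
        print(n,name,len(p),'ztop',zt.round(4),'mean',q.mean(0).round(4),'rect',r,'px',u.mean().round(1),v.mean().round(1))
    # bar / high things near: plot of z for non-wood
s=np.load('top.npz');P=cloud(s)
z=(P[...,2]*1000).astype(int)
print(z[198:226:2,225:340:5])
# bar axis via end pixels at bar top height 79mm
m=(abs(P[...,2]-.079)<.004); m[:195]=0;m[230:]=0;m[:,:225]=0;m[:,340:]=0
p=P[m][:,:2]; vx=cv2.fitLine((p*1000).astype(np.float32),cv2.DIST_HUBER,0,.01,.01).ravel(); print(m.sum(),vx,np.degrees(np.arctan2(vx[1],vx[0])))
# stop plate: white line
m=(s['pixels'].min(-1)>190); m[:160]=0;m[205:]=0;m[:,:270]=0;m[:,305:]=0
p=P[m]; print('plate',len(p),p[:,2].mean(),cv2.fitLine((p[:,:2]*1000).astype(np.float32),cv2.DIST_HUBER,0,.01,.01).ravel())
im=s['pixels'][150:240,210:350,::-1]; cv2.imwrite('pics/crop.png',cv2.resize(im,None,fx=5,fy=5,interpolation=cv2.INTER_CUBIC))
E
```

```text
top red 79 ztop 0.0873 mean [0.582  0.1359 0.0856] rect ((582.4406127929688, 135.69313049316406), (22.251449584960938, 32.83768081665039), 79.8050308227539) px 229.4 202.8
side orange 109 ztop 0.1083 mean [ 0.548  -0.0156  0.1069] rect ((550.9071044921875, -12.674003601074219), (43.73625946044922, 45.073081970214844), 79.41828155517578) px 271.1 198.6
side red 150 ztop 0.0862 mean [0.5829 0.1397 0.0851] rect ((582.4795532226562, 139.6055908203125), (23.178485870361328, 39.608917236328125), 75.99884796142578) px 225.0 229.3
[[ 10  75  19  39  51  21  20  22  21  23  22  25  22  16  24  23  24  20
   21  22  20  17  69]
 [ 17  83  45  23  23  38  49  53  22 128  25  22  26  18  18  18  19  23
   19  22  18  21  79]
 [ 19  85  77  77  26  21  23  30  54 133  22  14  24  22  22  19  17  21
   21  20  24  62  71]
 [ 13  83  79  80  74  76  23  21  21  27 104 104  20  21  26  22  21  22
   25  20  20  93  74]
 [ 80  87  73  77  76  75  73  73  21  87 109 107  45  54  22  18  24  26
   22  21  24  67  88]
 [ 18  82  26  23  69  79  74  82  78  86 105 104  84  16  41  52  18  22
   24  20  1
[... 254 characters left out ...]
  90  75  78  78  77  22
   19  22  27  49  17]
 [ 14  15  18  18  15  17  19  23  25 105 103 106  85  77  79  77  77  79
   77  22  43  86  13]
 [ 19  18  18  19  18  14  19  14  24  20  21 100  19  23  18  73  80  76
   78  72  81  83  15]
 [ 13  14  15  14  11  13  20  17   9  14  22  18  18  21  23  20  21  67
   79  76  73  80  14]
 [ 18  18  15  21  18  14  19  14  17  19  19  12  26  20  26  17  21  20
   16  21  73  84  18]
 [ 12  17  15  16  16  21  17  10  21  17  18  14  18  20  18  26  22  20
   19  19  79  81  15]]
371 [ 1.8627922e-01  9.8249686e-01  5.5001544e+02 -2.7468082e+01] 79.264275
plate 59 0.08753116156888947 [ 9.7971141e-01 -2.0041338e-01  6.3919049e+02 -6.2780094e+01]
```

View pics/crop.png

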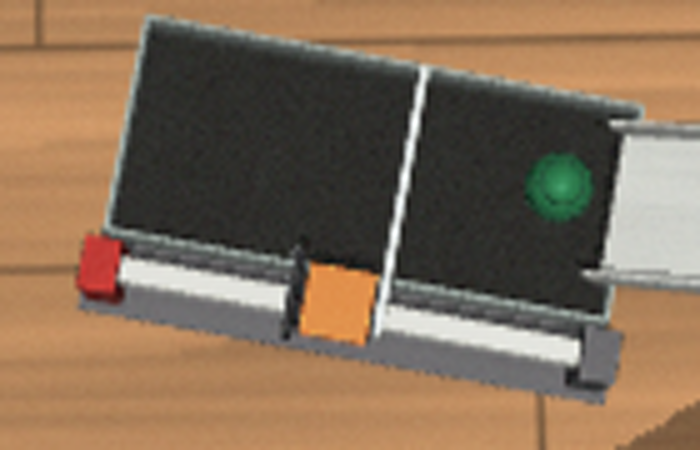

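```bash
cat >> h.py <<'E'
from scipy.spatial.transform import Rotation as R
U=np.array([.19,.982,0]); U/=np.linalg.norm(U)
def to(p,th=79.):
    s=manip.sense(); Rt=R.from_quat(s['tool_rot'])
    x=np.array([np.cos(np.radians(th)),np.sin(np.radians(th)),0]); z=np.array([0,0,-1.])
    G=R.from_matrix(np.stack([x,np.cross(z,x),z],1))
    print('t',s['t'],'tcp',s['tcp_pos'].round(4),'F',s['force'].round(2),'travel',(Rt.inv().apply(np.array(p)-s['tcp_pos'])/.8).round(4),'turn',((Rt.inv()*G).as_rotvec()/np.pi).round(4))
E
python3 - <<'E'
from h import *
s=np.load('top.npz'); P=cloud(s); hsv=cv2.cvtColor(s['pixels'],cv2.COLOR_RGB2HSV).astype(int)
m=(hsv[...,0]>7)&(hsv[...,0]<20)&(hsv[...,1]>150)&(P[...,2]>.085); m[:195]=0;m[225:]=0;m[:,:255]=0;m[:,295:]=0
p=P[m]; print(len(p),p.mean(0),cv2.minAreaRect((p[:,:2]*1000).astype(np.float32)))
v,u=np.where(m); print(u.mean(),v.mean())
w=np.array(s['R']).T@(np.linalg.inv(s['intrinsics'])@[u.mean(),v.mean(),1]); c=-np.array(s['R']).T@s['t']
q=c+w*(.107-c[2])/w[2]; print('pad',q)
to(q+U*.004+[0,0,.09])
E
```

```text
199 [ 0.55038317 -0.01590261  0.11855668] ((491.58489990234375, -4.754047393798828), (43.0613899230957, 171.7231903076172), 79.33678436279297)
277.06532663316585 210.1608040201005
pad [ 0.55173954 -0.01615048  0.107     ]
t 0.1 tcp [ 0.2041 -0.59    0.1965] F [-0.41 -0.4   0.59] travel [ 0.6475 -0.5403  0.0007] turn [-0.0005 -0.0004 -0.333 ]
```

Emit:
apply_moves --claw '[-1,-1,-1,-1,-1]' --travel '[[0,0,-0.07],[0.13,-0.108,-0.07],[0.26,-0.216,-0.07],[0.39,-0.324,-0.07],[0.647,-0.54,-0.07]]' --turn '[[0,0,0],[0,0,-0.06],[0,0,-0.12],[0,0,-0.18],[0,0,-0.333]]' --newtons 40

```text
t: 0.52
tcp_pos: [0.2907, -0.4467, 0.2467]
tool_rot: [0.914, 0.407, 0.0, -0.0]
force: [0.8, 0.7, 0.5]
finger_gap: 0.299
gripper_force: 0.0
```

```bash
python3 -c "
from h import *
to(np.array([.552,-.0145,.107])+U*.004+[0,0,.1])"
```

```text
t 0.5167 tcp [ 0.2907 -0.4467  0.2467] F [0.8  0.67 0.49] travel [ 0.6242 -0.1214  0.05  ] turn [-0.000e+00 -1.000e-04 -1.722e-01]
```

Emit:
apply_moves --claw '[-1,-1,-1,-1,-1]' --travel '[[0.624,-0.121,0.0],[0.624,-0.121,0.0],[0.624,-0.121,0.0],[0.624,-0.121,0.0],[0.624,-0.121,0.0]]' --turn '[[0,0,-0.172],[0,0,-0.172],[0,0,-0.172],[0,0,-0.172],[0,0,-0.172]]'

```text
t: 0.93
tcp_pos: [0.399, -0.2682, 0.2467]
tool_rot: [0.772, 0.636, 0.0, -0.0]
force: [1.4, -0.8, 0.0]
finger_gap: 0.001
gripper_force: 0.0
```

```bash
python3 -c "
from h import *
to(np.array([.552,-.0145,.107])+U*.004+[0,0,.1])"
```

```text
t 0.9333 tcp [ 0.399  -0.2682  0.2467] F [ 1.39 -0.77  0.01] travel [0.353  0.1268 0.0497] turn [-0.0001 -0.0001 -0.0004]
```

Emit:
apply_moves --claw '[-1,-1,-1,-1,-1]' --travel '[[0.353,0.127,0.0],[0.353,0.127,0.0],[0.353,0.127,0.0],[0.353,0.127,0.0],[0.353,0.127,0.0]]' --turn '[[0,0,0],[0,0,0],[0,0,0],[0,0,0],[0,0,0]]'

```text
t: 1.35
tcp_pos: [0.5066, -0.0898, 0.2467]
tool_rot: [0.773, 0.634, -0.0, -0.0]
force: [1.3, -1.3, 0.9]
finger_gap: 0.001
gripper_force: 0.0
```

```bash
python3 -c "
from h import *
to(np.array([.552,-.0145,.107])+U*.004+[0,0,.06])"
```

```text
t 1.35 tcp [ 0.5066 -0.0898  0.2467] F [ 1.28 -1.27  0.89] travel [0.1085 0.0372 0.0996] turn [-0.0002 -0.     -0.0018]
```

Emit:
apply_moves --claw '[-1,-1,-1,-1,-1]' --travel '[[0.1,0.034,0.03],[0.1,0.034,0.06],[0.1,0.034,0.09],[0.1,0.034,0.09],[0.1,0.034,0.09]]' --turn '[[0,0,0],[0,0,0],[0,0,0],[0,0,0],[0,0,0]]'

```text
t: 1.77
tcp_pos: [0.5468, -0.0178, 0.1729]
tool_rot: [0.773, 0.635, -0.002, -0.002]
force: [0.1, 0.4, 0.2]
finger_gap: 0.001
gripper_force: 0.0
```

```bash
python3 - <<'E'
from h import *
s=snap('side'); cv2.imwrite('pics/c1.png',cv2.resize(s['pixels'][110:260,190:340,::-1],None,fx=4,fy=4,interpolation=cv2.INTER_CUBIC))
to(np.array([.552,-.0145,.107])+U*.004+[0,0,.02])
E
```

```text
t 1.8167 tcp [ 0.5481 -0.019   0.1746] F [ 0.63 -0.79  1.21] travel [0.0115 0.0037 0.0595] turn [-0.0006  0.0001 -0.0016]
```

View pics/c1.png

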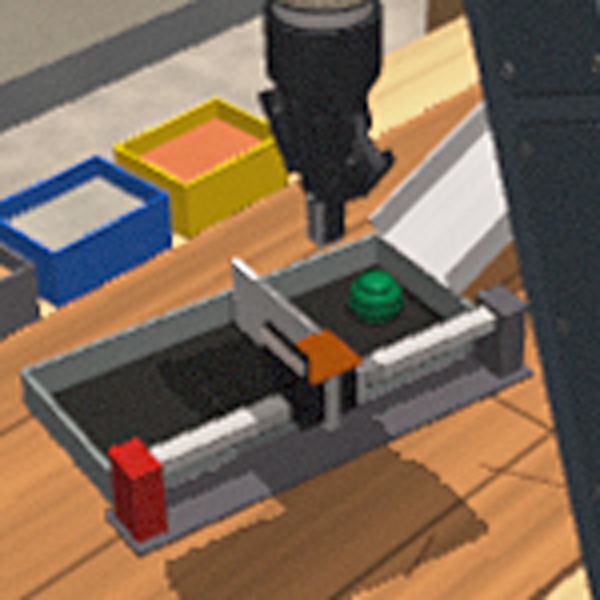

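The crop shows the shut fingertips at (325,243), straight above the orange pad at (330,355). The black wall is at (285,345). I'll go down now.

Emit:
apply_moves --claw '[-1,-1,-1,-1,-1]' --travel '[[0.012,0.004,0.03],[0.012,0.004,0.055],[0.012,0.004,0.068],[0.012,0.004,0.072],[0.012,0.004,0.072]]' --turn '[[0,0,0],[0,0,0],[0,0,0],[0,0,0],[0,0,0]]'

```text
t: 2.23
tcp_pos: [0.5537, -0.0112, 0.1178]
tool_rot: [0.774, 0.633, 0.0, 0.0]
force: [-0.9, -0.3, 0.7]
finger_gap: -0.001
gripper_force: 0.0
```

```bash
python3 -c "
from h import *
to(np.array([.552,-.0145,.100])+U*.004)"
```

```text
t 2.2333 tcp [ 0.5537 -0.0112  0.1178] F [-0.89 -0.28  0.69] travel [ 0.0005 -0.0013  0.0223] turn [ 0.0001  0.0001 -0.0023]
```

Emit:
apply_moves --claw '[-1,-1,-1,-1,-1]' --travel '[[0,0,0.008],[0,0,0.013],[0,0,0.0165],[0,0,0.019],[0,0,0.019]]' --turn '[[0,0,0],[0,0,0],[0,0,0],[0,0,0],[0,0,0]]'

```text
t: 2.65
tcp_pos: [0.5535, -0.0101, 0.1019]
tool_rot: [0.773, 0.634, -0.0, -0.0]
force: [-0.6, -0.1, -0.5]
finger_gap: -0.001
gripper_force: 0.0
```

```bash
python3 -c "
from h import *
to(np.array([.552,-.0145,.100])+U*.004)"
```

```text
t 2.65 tcp [ 0.5535 -0.0101  0.1019] F [-0.62 -0.11 -0.49] travel [-0.0008 -0.0008  0.0024] turn [-0.0001 -0.     -0.0018]
```

Emit:
apply_moves --claw '[-1,-1,-1]' --travel '[[0,0,0.002],[0,0,0.004],[0,0,0.004]]' --turn '[[0,0,0],[0,0,0],[0,0,0]]'

```text
t: 2.9
tcp_pos: [0.5535, -0.01, 0.0986]
tool_rot: [0.773, 0.634, -0.0, -0.0]
force: [-0.4, 0.1, 0.4]
finger_gap: 0.001
gripper_force: 0.0
```

```bash
python3 - <<'E'
from h import *
s=snap('side'); a=cv2.resize(s['pixels'][150:230,220:320,::-1],None,fx=6,fy=6,interpolation=cv2.INTER_CUBIC)
cv2.imwrite('pics/c2.png',a)
print(manip.sense()['force'])
E
```

```text
[ 0.25133302 -0.00408634  0.75019848]
```

View pics/c2.png

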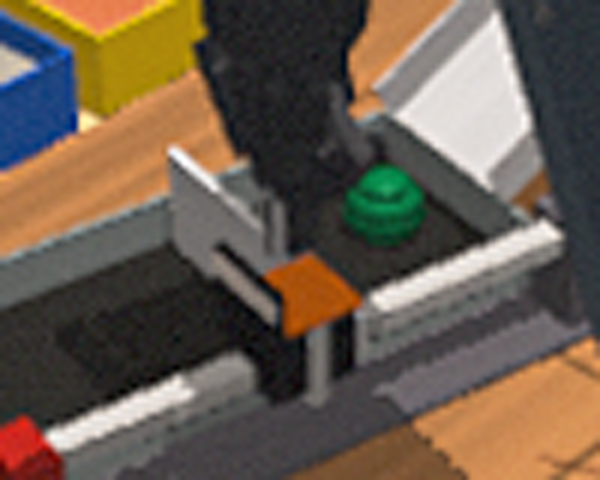

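The crop shows the tips at about (275,250), up-left of the pad centre at (312,293), so they look beyond the pad. I'll check this with projection and depth.

```bash
python3 - <<'E'
from h import *
s=snap('side');P=cloud(s);K=np.array(s['intrinsics'])
def pr(X): c=np.array(s['R'])@X+s['t']; c=K@c; return (c[:2]/c[2]).round(1)
for X in ([.5535,-.01,.0986],[.552,-.0145,.1],[.552,-.0145,.104],[.552,-.0145,.108],[.5535,-.01,.15]): print(X,pr(X))
np.set_printoptions(linewidth=200)
for v in (176,180,184,188,190,192,194,196,198,200):
  print(v,[tuple((P[v,u]*1000).astype(int)) for u in range(258,280,3)])
t=snap('top'); Q=cloud(t); hs=cv2.cvtColor(t['pixels'],cv2.COLOR_RGB2HSV).astype(int)
for n,S,C in (('side',s,P),('top',t,Q)):
  h=cv2.cvtColor(S['pixels'],cv2.COLOR_RGB2HSV).astype(int)
  m=(h[...,0]>7)&(h[...,0]<20)&(h[...,1]>190)&(C[...,2]>.085)&(C[...,2]<.13)&(abs(C[...,0]-.55)<.04)&(abs(C[...,1])<.06)
  print(n,m.sum(),C[m].mean(0),np.median(C[m],0))
cv2.imwrite('pics/t2.png',cv2.resize(t['pixels'][150:270,210:350,::-1],None,fx=5,fy=5,interpolation=cv2.INTER_CUBIC))
E
```

```text
[0.5535, -0.01, 0.0986] [268.5 200.9]
[0.552, -0.0145, 0.1] [269.9 200.1]
[0.552, -0.0145, 0.104] [269.9 199. ]
[0.552, -0.0145, 0.108] [269.9 197.9]
[0.5535, -0.01, 0.15] [268.3 186.6]
176 [(np.int64(753), np.int64(-160), np.int64(17)), (np.int64(571), np.int64(0), np.int64(183)), (np.int64(548), np.int64(10), np.int64(199)), (np.int64(541), np.int64(6), np.int64(200)), (np.int64(540), np.int64(-4), np.int64(195)), (np.int64(512), np.int64(12), np.int64(216)), (np.int64(497), np.int64(17), np.int64(226)), (np.int64(495), np.int64(8), np.int64(222))]
180 [(np.int64(706), np.int64(-115), np.int64(46)), (np.int64(705), np.int64(-127), np.int64(40)), (np.int64(558), np.int64(0), np.int64(175)), (np.int64(540), np.int64(7), np.int64(188)), (np.int64(526), np.int64(10), np.int64(196)), (np.int64(511), np.int64(14), np.int64(205)), (np.int64(504), np.int64(9), np.int64(205)), (np.int64(509), np.int64(-7), np.int64(195))]
184 [(np.int64(647), np.int64(-59), np.int64(87)), (np.int64(701), np.int64(-123), np.int64(27)), (np.int64(556), np.int64(3), np.int64(164)), (np.int64(546), np.int64(2),
[... 2375 characters left out ...]
40), np.int64(-28), np.int64(105)), (np.int64(610), np.int64(-115), np.int64(20))]
200 [(np.int64(569), np.int64(16), np.int64(108)), (np.int64(553), np.int64(20), np.int64(119)), (np.int64(537), np.int64(23), np.int64(128)), (np.int64(551), np.int64(-2), np.int64(107)), (np.int64(546), np.int64(-9), np.int64(106)), (np.int64(539), np.int64(-15), np.int64(106)), (np.int64(531), np.int64(-18), np.int64(108)), (np.int64(527), np.int64(-26), np.int64(106))]
side 116 [ 0.54761443 -0.0150395   0.10670148] [ 0.54593973 -0.0161533   0.10675535]
top 0 [nan nan nan] [nan nan nan]<stdin>:12: RuntimeWarning: Mean of empty slice.
  ret = um.true_divide(
  return _methods._mean(a, axis=axis, dtype=dtype,
```

View pics/t2.png

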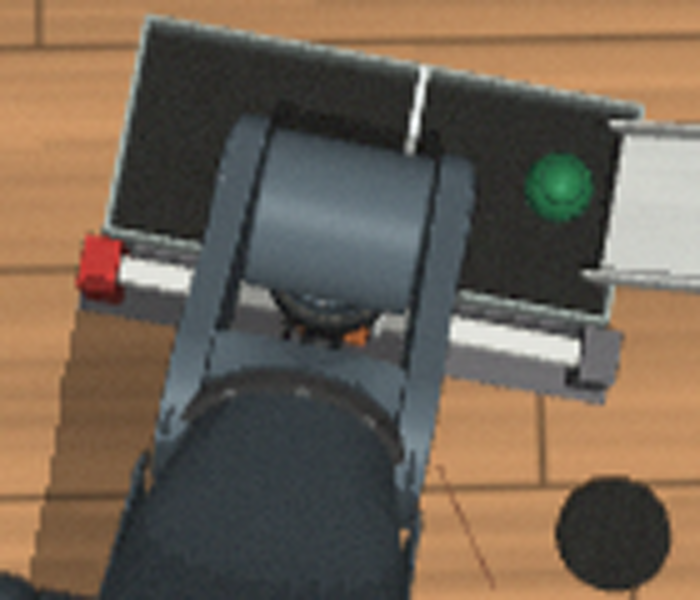

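The depth shows the visible tips ending near z≈0.125 to 0.13. That is about 25 mm higher than the reported TCP, with the horizontal position as expected, so there's no contact yet. I'll keep lowering by force. In the top view, the parts I could see have not moved.

Emit:
apply_moves --claw '[-1,-1,-1,-1]' --travel '[[0,0,0.004],[0,0,0.008],[0,0,0.012],[0,0,0.012]]' --turn '[[0,0,0],[0,0,0],[0,0,0],[0,0,0]]'

```text
t: 3.38
tcp_pos: [0.553, -0.01, 0.0884]
tool_rot: [0.773, 0.634, -0.001, -0.001]
force: [-0.4, 1.2, 0.7]
finger_gap: -0.002
gripper_force: 0.0
```

```bash
python3 - <<'E'
from h import *
s=snap('side');P=cloud(s)
m=(abs(P[...,0]-.55)<.025)&(abs(P[...,1]+.005)<.02)&(P[...,2]>.11)&(P[...,2]<.2); m[:,:263]=0;m[:,274:]=0
v,u=np.where(m)
for r in range(180,206): 
  k=v==r
  if k.any(): print(r,P[r,u[k]].mean(0).round(3),s['pixels'][r,267])
print(manip.sense()['force'])
E
```

```text
180 [ 0.547 -0.001  0.181] [34 33 36]
181 [ 0.548 -0.     0.177] [27 21 31]
182 [0.548 0.002 0.175] [36 38 42]
183 [0.545 0.005 0.174] [28 33 35]
184 [0.546 0.005 0.17 ] [43 41 41]
185 [0.544 0.007 0.169] [25 21 30]
186 [0.544 0.007 0.165] [47 50 48]
187 [0.546 0.004 0.16 ] [70 65 67]
188 [0.546 0.    0.154] [78 75 77]
189 [ 0.548 -0.001  0.149] [76 75 74]
190 [ 0.548 -0.001  0.145] [74 76 74]
191 [ 0.546 -0.001  0.143] [78 77 75]
192 [ 0.546 -0.001  0.139] [75 75 72]
193 [ 0.547 -0.002  0.135] [75 71 77]
194 [ 0.546 -0.001  0.133] [85 82 80]
195 [ 0.546 -0.001  0.129] [83 87 92]
196 [ 0.549 -0.002  0.123] [120 110 106]
[ 0.11608863 -0.66292739  0.62638817]
```

Emit:
apply_moves --claw '[-1,-1,-1]' --travel '[[0,0,0.005],[0,0,0.01],[0,0,0.01]]' --turn '[[0,0,0],[0,0,0],[0,0,0]]'

```text
t: 3.68
tcp_pos: [0.553, -0.01, 0.0804]
tool_rot: [0.773, 0.634, -0.0, -0.001]
force: [0.2, -0.6, -0.4]
finger_gap: -0.001
gripper_force: 0.0
```

Emit:
apply_moves --claw '[-1,-1,-1]' --travel '[[0,0,0.003],[0,0,0.005],[0,0,0.005]]' --turn '[[0,0,0],[0,0,0],[0,0,0]]'

```text
t: 3.93
tcp_pos: [0.5534, -0.01, 0.0769]
tool_rot: [0.773, 0.634, -0.0, -0.0]
force: [0.0, -0.3, 0.3]
finger_gap: -0.0
gripper_force: 0.0
```

Emit:
apply_moves --claw '[-1,-1,-1]' --travel '[[0,0,0.003],[0,0,0.005],[0,0,0.005]]' --turn '[[0,0,0],[0,0,0],[0,0,0]]'

```text
t: 4.18
tcp_pos: [0.5538, -0.0101, 0.0732]
tool_rot: [0.773, 0.634, 0.0, 0.0]
force: [-0.1, -0.6, 1.7]
finger_gap: -0.002
gripper_force: 0.9
```

Emit:
apply_moves --claw '[-1,-1,-1]' --travel '[[0,0,0.002],[0,0,0.003],[0,0,0.003]]' --turn '[[0,0,0],[0,0,0],[0,0,0]]'

```text
t: 4.43
tcp_pos: [0.5538, -0.0101, 0.071]
tool_rot: [0.773, 0.634, 0.0, 0.0]
force: [-0.5, -0.1, 2.4]
finger_gap: 0.0
gripper_force: 1.4
```

Contact: the force rises to 2.4 N, as the spring should give. I'll press on towards the bottom.

Emit:
apply_moves --claw '[-1,-1,-1]' --travel '[[0,0,0.002],[0,0,0.004],[0,0,0.004]]' --turn '[[0,0,0],[0,0,0],[0,0,0]]'

```text
t: 4.68
tcp_pos: [0.5538, -0.0101, 0.0676]
tool_rot: [0.773, 0.634, 0.0, 0.0]
force: [0.3, -0.0, 4.0]
finger_gap: 0.001
gripper_force: 2.0
```

Emit:
apply_moves --claw '[-1,-1,-1]' --travel '[[0,0,0.0015],[0,0,0.002],[0,0,0.002]]' --turn '[[0,0,0],[0,0,0],[0,0,0]]'

```text
t: 4.93
tcp_pos: [0.5538, -0.0101, 0.0662]
tool_rot: [0.773, 0.634, 0.0, 0.0]
force: [-1.1, -0.3, 4.4]
finger_gap: -0.0
gripper_force: 2.3
```

Emit:
apply_moves --claw '[-1,-1,-1]' --travel '[[0,0,0.001],[0,0,0.002],[0,0,0.002]]' --turn '[[0,0,0],[0,0,0],[0,0,0]]'

```text
t: 5.18
tcp_pos: [0.5539, -0.0101, 0.066]
tool_rot: [0.773, 0.634, 0.0, 0.0]
force: [-2.5, -0.0, 14.1]
finger_gap: 0.004
gripper_force: 6.9
```

```bash
python3 -c "
from h import *
to(np.array([.5538,-.0101,.0645])+U*.02)"
```

```text
t 5.1833 tcp [ 0.5539 -0.0101  0.066 ] F [-2.53 -0.03 14.07] travel [ 0.025  -0.0003  0.0019] turn [ 0.0003  0.     -0.0017]
```

The pad is bottomed: the force jumps at z≈0.066. I'll push along the bar, which is tool +x.

Emit:
apply_moves --claw '[-1,-1,-1,-1,-1]' --travel '[[0.006,0,-0.0005],[0.013,0,-0.0005],[0.02,0,-0.0005],[0.027,0,-0.0005],[0.034,0,-0.0005]]' --turn '[[0,0,0],[0,0,0],[0,0,0],[0,0,0],[0,0,0]]'

```text
t: 5.6
tcp_pos: [0.5593, 0.0162, 0.0661]
tool_rot: [0.773, 0.634, -0.0, 0.001]
force: [-1.7, -1.8, 11.4]
finger_gap: -0.001
gripper_force: 5.6
```

```bash
python3 - <<'E'
from h import *
s=snap('side');P=cloud(s);h=cv2.cvtColor(s['pixels'],cv2.COLOR_RGB2HSV).astype(int)
m=(h[...,0]>7)&(h[...,0]<20)&(h[...,1]>190)&(P[...,2]>.085)&(P[...,2]<.125)&(abs(P[...,0]-.56)<.05)&(abs(P[...,1]-.03)<.1)
p=P[m];print(m.sum(),p.mean(0),(p@U).min(),(p@U).max(), manip.sense()['tcp_pos']@U,manip.sense()['force'])
cv2.imwrite('pics/c3.png',cv2.resize(s['pixels'][150:240,200:320,::-1],None,fx=6,fy=6,interpolation=cv2.INTER_CUBIC))
E
```

```text
75 [0.54486043 0.0135758  0.09858632] 0.09773189711500446 0.1402806115806803 0.12321392178335604 [-1.49699321  0.17477898 10.07326255]
```

View pics/c3.png

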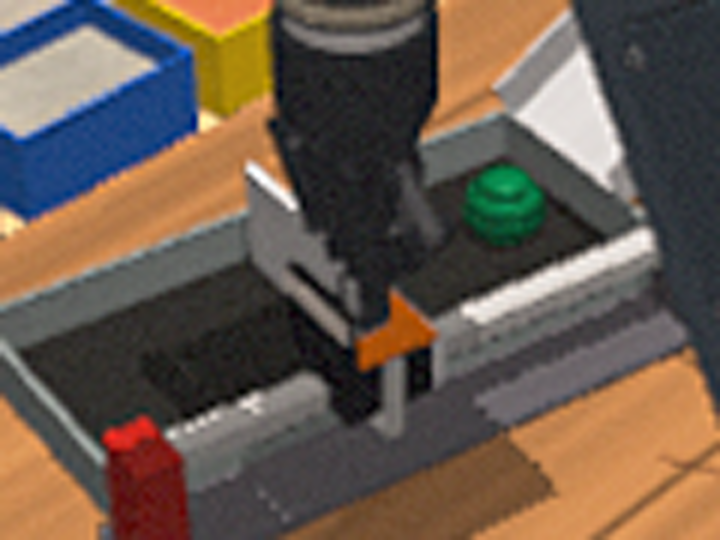

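The crop shows the fingertip on the pressed pad at (375,310) beside the black wall, and the stop is moving towards the red block at (140,440). I'll keep pushing.

Emit:
apply_moves --claw '[-1,-1,-1,-1,-1]' --travel '[[0.008,0,0],[0.017,0,0],[0.026,0,0],[0.035,0,0],[0.044,0,0]]' --turn '[[0,0,0],[0,0,0],[0,0,0],[0,0,0],[0,0,0]]'

```text
t: 6.07
tcp_pos: [0.5664, 0.0508, 0.0661]
tool_rot: [0.773, 0.634, 0.0, 0.001]
force: [-1.3, -2.1, 10.0]
finger_gap: -0.002
gripper_force: 5.4
```

Emit:
apply_moves --claw '[-1,-1,-1,-1,-1]' --travel '[[0.008,0,0],[0.015,0,0],[0.022,0,0],[0.028,0,0],[0.034,0,0]]' --turn '[[0,0,0],[0,0,0],[0,0,0],[0,0,0],[0,0,0]]'

```text
t: 6.48
tcp_pos: [0.5719, 0.0775, 0.0661]
tool_rot: [0.773, 0.634, 0.0, 0.001]
force: [-2.4, -2.1, 10.6]
finger_gap: -0.001
gripper_force: 5.2
```

```bash
python3 - <<'E'
from h import *
s=snap('side');P=cloud(s);h=cv2.cvtColor(s['pixels'],cv2.COLOR_RGB2HSV).astype(int)
m=(h[...,0]>7)&(h[...,0]<20)&(h[...,1]>190)&(P[...,2]>.085)&(P[...,2]<.125)&(abs(P[...,0]-.57)<.06)&(abs(P[...,1]-.06)<.13)
p=P[m];print(m.sum(),p.mean(0),(p@U).min(),(p@U).max(), manip.sense()['tcp_pos']@U,manip.sense()['force'])
cv2.imwrite('pics/c4.png',cv2.resize(s['pixels'][150:250,190:320,::-1],None,fx=6,fy=6,interpolation=cv2.INTER_CUBIC))
E
```

```text
86 [0.55754534 0.07407531 0.09876171] 0.16078206967404662 0.2037626644716484 0.18562536470274055 [-0.99591002 -1.07009043 10.18322421]
```

Emit:
apply_moves --claw '[-1,-1,-1,-1,-1]' --travel '[[0.004,0,0],[0.008,0,0],[0.012,0,0],[0.015,0,0],[0.015,0,0]]' --turn '[[0,0,0],[0,0,0],[0,0,0],[0,0,0],[0,0,0]]'

```text
t: 6.95
tcp_pos: [0.5744, 0.0897, 0.0661]
tool_rot: [0.773, 0.634, 0.001, 0.001]
force: [-0.9, -1.0, 10.5]
finger_gap: -0.001
gripper_force: 5.1
```

Emit:
apply_moves --claw '[-1,-1,-1]' --travel '[[0.003,0,0],[0.006,0,0],[0.006,0,0]]' --turn '[[0,0,0],[0,0,0],[0,0,0]]'

```text
t: 7.2
tcp_pos: [0.5754, 0.0942, 0.0661]
tool_rot: [0.773, 0.634, 0.001, 0.001]
force: [-1.6, -0.4, 9.7]
finger_gap: 0.004
gripper_force: 5.1
```

Emit:
apply_moves --claw '[-1,-1,-1]' --travel '[[0.003,0,0],[0.006,0,0],[0.006,0,0]]' --turn '[[0,0,0],[0,0,0],[0,0,0]]'

```text
t: 7.45
tcp_pos: [0.5762, 0.0985, 0.0661]
tool_rot: [0.773, 0.634, 0.0, 0.001]
force: [-2.2, -2.6, 10.5]
finger_gap: 0.002
gripper_force: 5.1
```

```bash
python3 - <<'E'
from h import *
s=snap('side');P=cloud(s);h=cv2.cvtColor(s['pixels'],cv2.COLOR_RGB2HSV).astype(int)
m=(h[...,0]>7)&(h[...,0]<20)&(h[...,1]>190)&(P[...,2]>.085)&(P[...,2]<.125)&(abs(P[...,0]-.57)<.06)&(abs(P[...,1]-.08)<.13)
p=P[m];print(m.sum(),p.mean(0),np.percentile(p@U,[1,99]), manip.sense()['tcp_pos']@U,manip.sense()['force'])
cv2.imwrite('pics/c5.png',cv2.resize(s['pixels'][150:250,190:320,::-1],None,fx=6,fy=6,interpolation=cv2.INTER_CUBIC))
E
```

```text
91 [0.56227751 0.09507444 0.09894724] [0.18116402 0.22663285] 0.20614254106336338 [-1.41581351 -1.74472463 10.52062681]
```

View pics/c5.png

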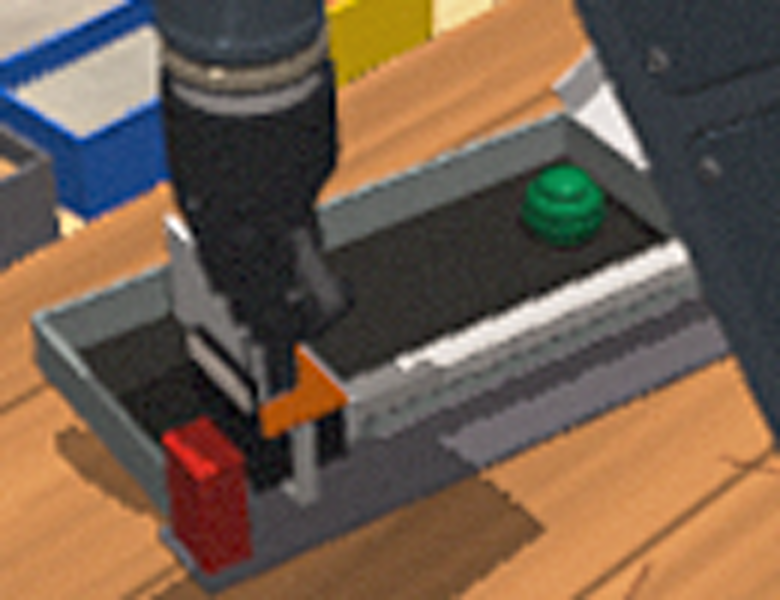

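The red block is at (205,490) and the wall's lower body is almost at its face, but there is still no end-stop force. I'll push on in small steps.

Emit:
apply_moves --claw '[-1,-1,-1]' --travel '[[0.003,0,0],[0.006,0,0],[0.006,0,0]]' --turn '[[0,0,0],[0,0,0],[0,0,0]]'

```text
t: 7.75
tcp_pos: [0.577, 0.1016, 0.0661]
tool_rot: [0.773, 0.635, -0.001, 0.002]
force: [-1.5, -6.5, 10.3]
finger_gap: 0.0
gripper_force: 5.3
```

Emit:
apply_moves --claw '[-1,-1,-1]' --travel '[[0.003,0,0],[0.006,0,0],[0.006,0,0]]' --turn '[[0,0,0],[0,0,0],[0,0,0]]'

```text
t: 8.0
tcp_pos: [0.5781, 0.1062, 0.0661]
tool_rot: [0.773, 0.635, -0.001, 0.002]
force: [-2.0, -7.1, 10.2]
finger_gap: -0.002
gripper_force: 5.1
```

Emit:
apply_moves --claw '[-1,-1,-1]' --travel '[[0.003,0,0],[0.006,0,0],[0.006,0,0]]' --turn '[[0,0,0],[0,0,0],[0,0,0]]'

```text
t: 8.25
tcp_pos: [0.5782, 0.1072, 0.0661]
tool_rot: [0.772, 0.635, -0.003, 0.003]
force: [-4.1, -18.5, 12.0]
finger_gap: 0.01
gripper_force: 11.5
```

Emit:
apply_moves --claw '[-1,-1,-1]' --travel '[[0.003,0,0],[0.006,0,0],[0.006,0,0]]' --turn '[[0,0,0],[0,0,0],[0,0,0]]'

```text
t: 8.5
tcp_pos: [0.5781, 0.107, 0.0661]
tool_rot: [0.772, 0.636, -0.007, 0.005]
force: [-6.4, -33.9, 14.2]
finger_gap: -0.0
gripper_force: 19.6
```

There is a hard stop at 34 N with no further motion, so the stop is home. I'll ease the load while still pushing a little, then lift straight up.

Emit:
apply_moves --claw '[-1,-1,-1,-1,-1]' --travel '[[-0.006,0,0],[-0.006,0,-0.004],[-0.007,0,-0.01],[-0.009,0,-0.018],[-0.009,0,-0.03]]' --turn '[[0,0,0],[0,0,0],[0,0,0],[0,0,0],[0,0,0]]'

```text
t: 8.92
tcp_pos: [0.5749, 0.1081, 0.0866]
tool_rot: [0.773, 0.634, -0.004, -0.001]
force: [-1.7, -6.5, -5.6]
finger_gap: -0.002
gripper_force: 3.5
```

Emit:
apply_moves --claw '[-1,-1,-1,-1,-1]' --travel '[[-0.005,0,-0.03],[-0.01,0,-0.07],[-0.01,0,-0.12],[-0.01,0,-0.15],[-0.01,0,-0.15]]' --turn '[[0,0,0],[0,0,0],[0,0,0],[0,0,0],[0,0,0]]'

```text
t: 9.33
tcp_pos: [0.5802, 0.1031, 0.2146]
tool_rot: [0.773, 0.634, 0.005, 0.004]
force: [-0.5, 0.3, 0.3]
finger_gap: 0.002
gripper_force: 0.0
```

```bash
python3 - <<'E'
from h import *
s=snap('side');P=cloud(s);h=cv2.cvtColor(s['pixels'],cv2.COLOR_RGB2HSV).astype(int)
m=(h[...,0]>7)&(h[...,0]<20)&(h[...,1]>190)&(P[...,2]>.085)&(P[...,2]<.125)&(abs(P[...,0]-.57)<.06)&(abs(P[...,1]-.08)<.13)
p=P[m];print(m.sum(),p.mean(0),np.percentile(p@U,[1,99]), manip.sense()['tcp_pos'],manip.sense()['force'])
cv2.imwrite('pics/c6.png',cv2.resize(s['pixels'][150:250,190:320,::-1],None,fx=6,fy=6,interpolation=cv2.INTER_CUBIC))
E
```

```text
142 [0.57032024 0.09438613 0.10694163] [0.18219789 0.22421483] [0.57837525 0.1031186  0.21178307] [ 0.77541444  0.67334722 -0.2602393 ]
```

View pics/c6.png

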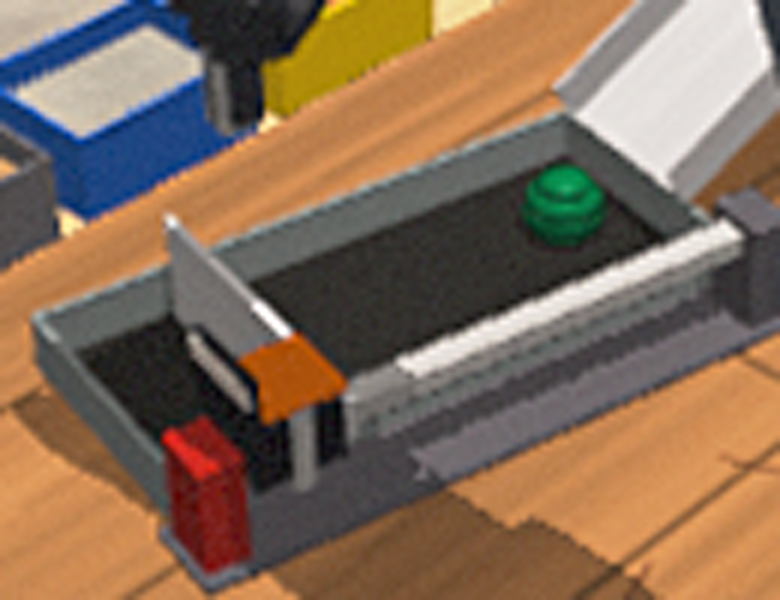

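The pad is up (z 0.107), the stop sits against the red block at (210,490), and the nodule at (565,205) hasn't moved. The arm is clear, so I'll hand in.

```bash
python3 -c "
from h import *
print(manip.sign_off())"
```

```text
the job is handed in; nothing more can be done
None
```

The stop is pushed home against the red end block, with the release pad back up and the arm clear. The job is handed in (no verdict was returned). I checked the nodule by camera; the arm met nothing else on its way, but I did not re-measure the other loose things.

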